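Snap the spring covers shut and hold the sprung chest lid at its balance point

ROBOT

A 6-joint arm with a two-finger parallel gripper is mounted at the origin on the work surface. World frame = base frame: x ahead of the robot, y to its left, z up, the work surface at z = 0. Lengths are in m, angles in rad, forces in N, time in s.
With the tool pointing down it reaches from about 0.325 to 0.775 m from the base axis. Payload 5.5 kg.
Tool frame: the origin (TCP) lies on the mounting face of the last link; the fingertips stand 173 mm ahead of it and the grasp point (between the pads) lies 155 mm ahead of it; z points along the fingers, y is the line along which they close (so a half turn about z gives the same grasp; the last joint's range is limited). The gripper opens to 85 mm and grips with 20 to 120 N. Pads are 22 mm wide; open, the fingers measure 114 mm over their backs; the gripper's body (76 mm by 85 mm) begins 54 mm behind the grasp point. The pads swing forward as they close: fully open they stand 13 mm farther back than shut.
Start: joints at [1.089, 0.091, 1.231, -0, 1.82, -0.057], TCP at [0.247, 0.547, 0.405] pointing down, gripper open.
Joint ranges: [-2.87, 2.87], [-0.86, 2.18], [0.17, 2.46], [-1.51, 4.65], [0.06, 2.69], [-2.65, 2.65]. Speed limits (rad/s): [2.57, 2.57, 3.01, 3.14, 3.14, 3.14].

INTERFACE

Orientations are given as a unit quaternion [x, y, z, w].
In Python, from rig import read_state, read_camera, job_done gives the robot as it stands.
- The arm moves only by the tool apply_moves, never from a script. Its argument "targets" is a list of rows, each an object with "linear": the shift along the tool's x, y, z in mm, a list of three; "roll": the turn about the tool's z in rad. In form: [{"linear": [x, y, z], "roll": roll}, ...]. A call has 1 to 12 rows; each row shifts and turns the commanded pose from where the row before left it, along the tool's axes as they then stand; what a row does not reach is not made up. A row lasts 1/12 s, in which the tool goes at most 41.7 mm and 7.16 degrees, less where a joint would pass 70% of its speed; a pose out of reach is approached as far as the arm can. A call with a gripper value outside its range is refused whole. "hand" is the opening, from 0 (shut) to 1 (fully open), set as the call begins (left out, the last holds). The fingers move at their own pace and stop on an object; "squeeze" is the grip in N (left out, the last holds). Time passes only in rows, so rows that do not move let the fingers close. It gives the time, the measured TCP pose, the force, the opening and the grip force at its end, in the units of the state.
- read_state(): the state, without advancing time (a new reading comes with each control period).
- read_camera(name): name is "scene" or "top" or "wrist"; returns a dict with "color" (480x640x3 uint8, red, green, blue), "z_map" (480x640 float32, m along the optical axis (not along the pixel's ray), 0 where there is no reading), "K" (3x3 intrinsics, pixels), "k1" (the pictures are not rectified: a ray, as slopes to the right and down, at radius r is drawn at 1 + k1 r^2 times it, then the intrinsics apply), "camera_from_world" (4x4, takes a point from world to camera coordinates). Camera axes: x right, y up, looking along -z (the intrinsics and any distortion apply to the point x, -y, -z); pixel columns grow to the right and rows downward; lengths in m; the calibration is good to about 2 mm. A picture is of the moment at which its call begins.
- job_done(): hands the job in; it is judged then, once.
The state is a dict: "time_s": time; "qpos": joint angles; "joint_velocities": joint speeds; "joint_efforts": joint torques, N m; "position": TCP position; "orientation": TCP orientation; "contact_force": force on the tool from outside, world axes, zero at the start; "wrist_torque": the same for the moment, N m; "width": finger opening in m; "grip_force": force on a finger pad.
Only numpy, scipy, OpenCV 4.12 (cv2) and the standard library are available. Lean on these libraries where they do the work, as an engineer would, in place of code of your own. Each camera call takes 0.05 s, during which the arm holds its last target. There are 200 camera calls.

TASK

The lid spring of the grey tool chest has just been serviced and its pull is to be checked. First press the two small covers on the spring housings, one either side of the chest, down until they click shut and stay; then take the big lid by its bar handle, raise it past its balance point to about 60 degrees open, never letting it fly wide open, and bring it back down to about 40 degrees, just below the balance point. Finish while still holding the lid steady there with the gripper, and leave the other things on the bench where they are.

Things in the scene. Friction and masses are not known exactly. Their poses are not given: they have to be found in the camera images.
- chest: Grey steel tool chest fixed to the bench, turned by up to 0.25 rad; origin at the middle of its underside on the table. x from its handle side (nearest the robot) to its hinge side, y left, z up. Box 190 mm (x) by 250 (y), plus a 70 mm wide spring housing along each side (190 x 400 overall); 130 mm tall to the top of the shut lid, 122 to the top of the housings.
- lid (a joint): Angle (rad) of the big lid: 0 shut and level (start), grows as the handle rises, stop at 1.6. 246 mm wide, 12 thick, 0.9 kg, hinged at the chest's far side. Spring and weight balance at 0.85 (49 degrees): below it falls shut, above the spring throws it open. At the bar it needs about 1.1 N up when shut, 0.4 N up at 0.7, 0.6 N held back at 1.05; friction holds it only within 0.02 of balance.
- lid_hinge (a point): Middle of the lid's hinge axis: 90 mm behind the chest's origin along the chest's x, 124 mm up; the axis runs along the chest's y. Does not move with the lid.
- lid_bar (a point): Middle of the lid's handle, a round steel bar 14 mm thick along the chest's y, 245 mm from the hinge axis, level with it when shut (124 mm above the table). 118 mm free between its two end arms, 55 mm of gap to the lid's edge; under it only low loose things (under 25 mm). Axes turn with the lid: x towards the hinge, z outward normal. At angle q it is 245 sin q above the hinge.
- cover_left (a joint): Angle (rad) of the left (+y) spring-housing cover: 0 shut, grows opening, starts 0.55 to 0.8. Metal flap 62 mm wide, 6 thick, hinged at its far edge; free near edge 72 mm from the hinge axis. A weak spring lifts it again (to about 0.55) if let go too soon. Below 0.18 it rides over a ball catch (about 3 N of push at the press point; 5 to 10 is ample), then snaps to under 0.03, level on its stop, and stays.
- cover_right (a joint): Angle (rad) of the right (-y) spring-housing cover: 0 shut, grows opening, starts 0.55 to 0.8. Metal flap 62 mm wide, 6 thick, hinged at its far edge; free near edge 72 mm from the hinge axis. A weak spring lifts it again (to about 0.55) if let go too soon. Below 0.18 it rides over a ball catch (about 3 N of push at the press point; 5 to 10 is ample), then snaps to under 0.03, level on its stop, and stays.
- cover_left_press (a point): Point on top of the left cover, mid-width, 42 mm from its hinge axis: push down here. It swings with the flap; when the cover is shut it is 122 mm above the table and, in the chest's frame, at x -20 mm, y 165 mm. Its x axis points towards the hinge, z is the flap's outward normal.
- cover_right_press (a point): Point on top of the right cover, mid-width, 42 mm from its hinge axis: push down here. It swings with the flap; when the cover is shut it is 122 mm above the table and, in the chest's frame, at x -20 mm, y -165 mm. Its x axis points towards the hinge, z is the flap's outward normal.
- mug: white mug, 80 mm across, 90 mm tall; a bystander, origin at the middle of its underside; leave it alone
- tape: roll of tape lying flat, 76 mm across, 22 mm tall; a bystander, origin at the middle of its underside; leave it alone
- spanner: spanner lying flat, 160 mm long; a bystander, origin at the middle of its underside; leave it alone
- driver: screwdriver lying flat, 190 mm long; a bystander, origin at the middle of its underside; leave it alone
- jar: clear jar, 60 mm across, 75 mm tall; a bystander, origin at the middle of its underside; leave it alone
- carton: small cardboard carton 90 x 70 x 60 mm; a bystander, origin at the middle of its underside; leave it alone
- spray: bare metal can, 58 mm across, 170 mm tall; a bystander, origin at the middle of its underside; leave it alone

How it is judged:
On the way, in this order (a step that is already met when the one before it is completed fails the run):
1. both spring-housing covers clicked shut, with the gripper off them (value of joint each of cover_left, cover_right below 0.05 rad and contact force between each of cover_left, cover_right and the fingers below 0.2 N and contact force between each of cover_left, cover_right and the arm below 0.2 N), for 0.2 s.
2. lid raised past its balance point, beyond 0.95 rad (54 degrees) (value of joint lid above 0.95 rad), for 0.1 s.
At the end, for the whole second after the job is handed in: The gripper's fingers still hold the lid (contact force over 0.12 N), which is still (under 0.05 rad/s) between 0.58 and 0.81 rad open (33 to 46 degrees), just below its balance at 0.85; both covers are shut (under 0.05 rad) (value of joint lid between 0.58 and 0.81 rad and velocity of joint lid between -0.05 and 0.05 rad/s and contact force between lid and the fingers above 0.12 N and value of joint each of cover_left, cover_right below 0.05 rad); the arm keeps its last pose, push and grip.
It fails at once if lid opened (over 0.2 rad) while a cover is not shut (over 0.1 rad) (value of joint lid above 0.2 rad and value of joint any of cover_left, cover_right above 0.1 rad).
It fails at once if lid flew wide open (over 1.35 rad) (value of joint lid above 1.35 rad).
It fails at once if a bystander was moved by more than 40 mm (distance of any of mug, tape, spanner, driver, jar, carton, spray from where it was at the start of the episode above 0.04 m).
It also fails if it takes over 64 s, if anything falls off the work surface, if the arm or the gripper's body presses on something with over 40 N, if the wrist force passes 120 N, or if a joint passes its speed limit or range.

## Working session

There is one attempt and no reset: what is moved stays moved. The work goes in short steps, Python scripts to look and compute and a tool call to move; the robot and the scene stay as the last step left them, time stands still between calls to the robot, and variables do not carry over. Pictures are saved under pics/ and viewed, at most 10 in all, crops included, and the job is handed in when it is done.

Besides the shell and the picture viewer there is one more tool, called after ">>>" as name([rows], argument=value, ...), one row to a line, values as JSON. apply_moves: Moves the arm, as the interface text tells. Its arguments: {"type":"object","properties":{"targets":{"type":"array","items":{"type":"object","properties":{"linear":{"type":"array","items":{"type":"number"}},"roll":{"type":"number"}}}},"hand":{"type":"number"},"squeeze":{"type":"number"}},"required":["targets"]}

```bash
mkdir -p pics
cat > h.py <<'E'
import numpy as np, cv2
from scipy.spatial.transform import Rotation as R
from rig import read_state, read_camera, job_done
def cam(n, save=None):
    c=read_camera(n)
    if save: cv2.imwrite('pics/'+save, c['color'][:,:,::-1])
    return c
def cloud(c):
    K=c['K']; k1=c['k1']; z=c['z_map']
    v,u=np.mgrid[0:480,0:640]
    x=(u-K[0,2])/K[0,0]; y=(v-K[1,2])/K[1,1]
    rd=np.hypot(x,y); r=rd.copy()
    for _ in range(20): r=rd/(1+k1*r*r)
    s=np.where(rd>0,r/np.maximum(rd,1e-9),1)
    P=np.stack([x*s*z,-y*s*z,-z,np.ones_like(z)],-1)
    W=P@np.linalg.inv(c['camera_from_world']).T
    W=W[...,:3]; W[z<=0]=np.nan
    return W
def project(c,p):
    q=c['camera_from_world']@np.append(p,1); x=q[0]/-q[2]; y=-q[1]/-q[2]
    f=1+c['k1']*(x*x+y*y); K=c['K']
    return K[0,0]*x*f+K[0,2],K[1,1]*y*f+K[1,2]
def st():
    s=read_state(); print({k:np.round(v,3).tolist() for k,v in s.items()}); return s
E
python3 - <<'E'
from h import *
s=st()
for n in ('scene','top'):
    c=cam(n,n+'.png'); print(n,c['K'].tolist(),c['k1'],np.linalg.inv(c['camera_from_world']).round(3).tolist())
    np.save(n+'.npy',cloud(c))
E
```

```text
{'time_s': 0.0, 'qpos': [1.089, 0.092, 1.232, 0.0, 1.82, -0.057], 'joint_velocities': [0.0, 0.0, -0.001, -0.001, -0.0, 0.002], 'joint_efforts': [-0.002, -45.877, -41.8, -0.0, 0.013, 0.0], 'position': [0.247, 0.547, 0.404], 'orientation': [0.211, 0.978, -0.001, -0.0], 'contact_force': [-0.254, -0.61, -1.297], 'wrist_torque': [-0.007, 0.012, 0.026], 'grip_force': 0.0, 'width': 0.086}
scene [[570.6562263250908, 0.0, 318.4830583048194], [0.0, 570.6562263250908, 244.19168638261212], [0.0, 0.0, 1.0]] -0.08742051161743465 [[-0.422, -0.584, 0.694, 1.396], [0.907, -0.274, 0.32, 0.383], [0.004, 0.764, 0.645, 0.897], [0.0, 0.0, 0.0, 1.0]]
top [[604.6187854803254, 0.0, 314.88738126276616], [0.0, 604.6187854803254, 246.33678645374093], [0.0, 0.0, 1.0]] -0.07083764345198072 [[0.02, 0.982, -0.188, 0.31], [-1.0, 0.019, -0.008, 0.015], [-0.005, 0.188, 0.982, 1.46], [0.0, 0.0, 0.0, 1.0]]
```

View pics/scene.png

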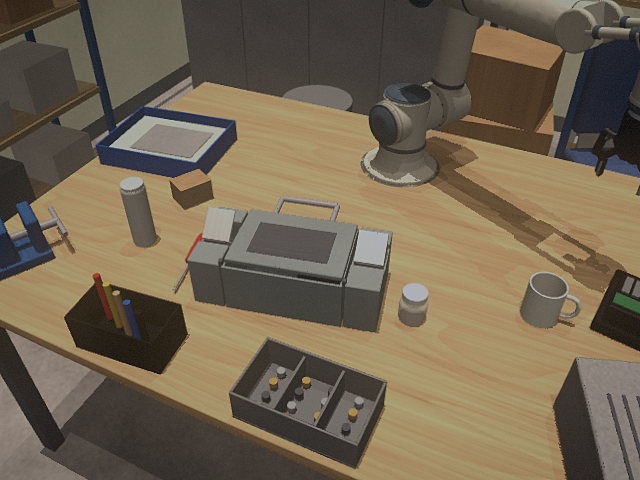

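View pics/top.png

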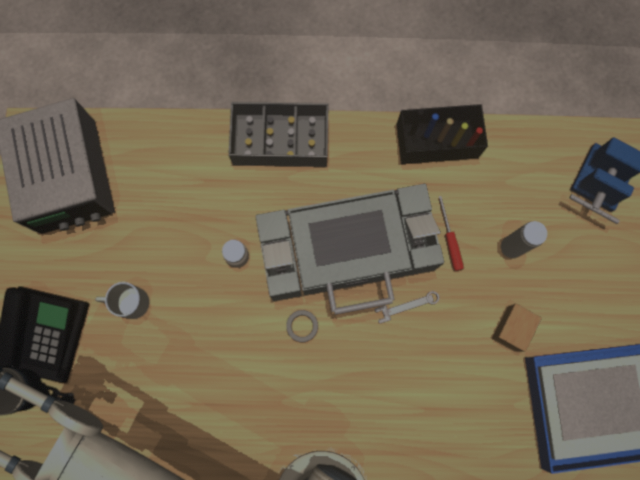

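The scene view shows the chest at about (290,260), its two covers up at (218,225) and (372,248), and the bar at (308,205). In the top view the chest centre is near (350,242), the bar middle near (362,305), and the covers near (278,255) and (420,227). The jar stands close to the left housing at (235,253).

```bash
cat > fit.py <<'E'
from h import *
from scipy.optimize import least_squares
W=np.load('top.npy'); S=np.load('scene.npy')
for nm,A in (('top',W[170:320,245:455].reshape(-1,3)),('scene',S[180:335,180:400].reshape(-1,3))):
    A=A[~np.isnan(A).any(1)]
    b=A[(A[:,2]>.112)&(A[:,2]<.138)]
    # drop thin bar: morphological opening on 2mm... grid
    g=4e-3; o=np.array([.2,-.4]); ij=((b[:,:2]-o)/g).astype(int)
    m=np.zeros((150,200),np.uint8); ok=(ij>=0).all(1)&(ij[:,0]<150)&(ij[:,1]<200); ij=ij[ok]; m[ij[:,0],ij[:,1]]=1
    m=cv2.morphologyEx(m,cv2.MORPH_CLOSE,np.ones((5,5))); m=cv2.morphologyEx(m,cv2.MORPH_OPEN,np.ones((9,9)))
    n,l,stt,_=cv2.connectedComponentsWithStats(m); k=1+np.argmax(stt[1:,4])
    p=np.argwhere(l==k)*g+o+g/2
    (c,wh,a)=cv2.minAreaRect(p.astype(np.float32)); bx=cv2.boxPoints((c,wh,a))
    e=max([bx[1]-bx[0],bx[2]-bx[1]],key=np.linalg.norm); th=np.arctan2(e[1],e[0])-np.pi/2; th=(th+np.pi/2)%np.pi-np.pi/2
    print(nm,'c',c,'size',wh,'yaw',th,'z med',np.median(b[:,2]))
    C,Sn=np.cos(th),np.sin(th); L=np.c_[(A[:,:2]-c)@[C,Sn],(A[:,:2]-c)@[-Sn,C],A[:,2]]
    for sgn,n_ in((1,'L'),(-1,'R')):
        f=L[(abs(L[:,1]*sgn-165)<1e9)&(abs(L[:,1]*sgn-.165)<.028)&(L[:,2]>.135)&(L[:,2]<.2)&(abs(L[:,0])<.09)]
        if len(f)>20:
            q=np.polyfit(f[:,0],f[:,2],1); print(n_,len(f),'ang',-np.arctan(q[0]),'x',f[:,0].min(),f[:,0].max(),'y',f[:,1].min(),f[:,1].max(),'zmax',f[:,2].max(),'x@z.122',(.122-q[1])/q[0])
    f=L[(L[:,0]<-.125)&(L[:,0]>-.18)&(L[:,2]>.1)&(L[:,2]<.14)]
    print('bar',len(f), 'x pct',np.percentile(f[:,0],[5,25,50,75,95]).round(4),'y',f[:,1].min(),f[:,1].max(),'z',np.percentile(f[:,2],[50,90]), 'xfit', np.polyfit(f[f[:,0]<-.14][:,1],f[f[:,0]<-.14][:,0],1))
    print('bar world', np.array(c)+np.array([[C,-Sn],[Sn,C]])@[-.155,0], 'L', np.array(c)+np.array([[C,-Sn],[Sn,C]])@[-.02,.165],'R', np.array(c)+np.array([[C,-Sn],[Sn,C]])@[-.02,-.165])
E
python3 fit.py
```

```text
top c (0.5828965902328491, -0.05075863003730774) size (0.1979760378599167, 0.4043985605239868) yaw 0.2074964 z med 0.1288743470546334
L 434 ang 0.5319694591800248 x -0.03709206480597704 0.011282491699067677 y 0.13714876200341672 0.1929577361532616 zmax 0.16609529877117968 x@z.122 0.02963530635815397
R 414 ang 0.6435284063613911 x -0.032465541643839205 0.013482873440638376 y -0.19296677924667677 -0.13707926893293668 zmax 0.1724498049923282 x@z.122 0.028949374061174205
bar 497 x pct [-0.1588 -0.1556 -0.1509 -0.1464 -0.1306] y -0.07054536737078046 0.07168858037046451 z [0.12897509 0.13301512] xfit [-0.00154935 -0.15210441]
bar world [ 0.43122138 -0.08269028] L [0.52933384 0.10658186] R [ 0.59731735 -0.21633955]
scene c (0.5877640247344971, -0.051143646240234375) size (0.19784145057201385, 0.4014725983142853) yaw 0.21018243 z med 0.12858080550352702
L 573 ang 0.5274266989552046 x -0.04016335956274537 0.006953858139886181 y 0.13700617549448546 0.19287024725025256 zmax 0.16298626960876295 x@z.122 0.0261338283458387
R 559 ang 0.634689479380656 x -0.03682684939167 0.011057901919357722 y -0.19291092695461765 -0.13702134906362146 zmax 0.16782505317301966 x@z.122 0.024536257547657134
bar 402 x pct [-0.1577 -0.1531 -0.1503 -0.1477 -0.131 ] y -0.06931698230369172 0.07107618766388997 z [0.12764018 0.13091342] xfit [ 0.005605   -0.15115211]
bar world [ 0.43617513 -0.08348258] L [0.53377885 0.10605241] R [ 0.60262949 -0.21668524]
```

>>> apply_moves([
  {"linear": [0,0,0],"roll": 0.117},
  {"linear": [0,0,0],"roll": 0.117},
  {"linear": [0,0,0],"roll": 0.117},
  {"linear": [0,0,0],"roll": 0.117},
  {"linear": [0,0,0],"roll": 0.117},
  {"linear": [0,0,0],"roll": 0.117},
  {"linear": [0,0,0],"roll": 0.117},
  {"linear": [0,0,0],"roll": 0.117},
  {"linear": [-20,8,0],"roll": 0},
  {"linear": [-35,13,0],"roll": 0},
  {"linear": [-35,13,0],"roll": 0},
  {"linear": [-35,13,0],"roll": 0},
], hand=0)

```text
time_s: 1.1
position: [0.3196, 0.4332, 0.4038]
orientation: [0.629, 0.778, -0.001, 0.0]
contact_force: [0.3, 0.5, 0.3]
width: -0.0002
grip_force: 0.0
```

>>> apply_moves([
  {"linear": [-35,13,0],"roll": 0},
  {"linear": [-35,13,0],"roll": 0},
  {"linear": [-35,13,0],"roll": 0},
  {"linear": [-35,13,0],"roll": 0},
  {"linear": [-35,13,0],"roll": 0},
  {"linear": [-35,13,0],"roll": 0},
  {"linear": [-35,13,0],"roll": 0},
  {"linear": [-35,13,0],"roll": 0},
  {"linear": [-35,13,0],"roll": 0},
  {"linear": [-30,13,0],"roll": 0},
  {"linear": [-10,5,0],"roll": 0},
  {"linear": [0,0,0],"roll": 0},
])

```text
time_s: 2.1
position: [0.5265, 0.113, 0.4036]
orientation: [0.631, 0.776, -0.001, -0.0]
contact_force: [-0.4, 0.5, 0.3]
width: 0.0001
grip_force: 0.0
```

```bash
cat >> h.py <<'E'
C0=np.array([.586,-.051]); TH=.208
def chest(p,c=C0,th=TH):
    C,S=np.cos(th),np.sin(th); d=np.array(p[:2])-c; return np.array([C*d[0]+S*d[1],-S*d[0]+C*d[1],p[2]])
def tool():
    s=st(); Q=R.from_quat(s['orientation']).as_matrix(); print('tool y ang',np.arctan2(Q[1,1],Q[0,1]),'z',Q[:,2].round(3),'TCP chest',chest(s['position']).round(4),'tip z',s['position'][2]-.173)
E
python3 - <<'E'
from h import *
tool()
c=cam('wrist','w1.png'); np.save('w1.npy',cloud(c))
E
```

```text
{'time_s': 2.1, 'qpos': [0.148, -0.074, 1.399, -0.0, 1.819, -0.058], 'joint_velocities': [0.06, -0.026, 0.015, 0.029, 0.017, 0.037], 'joint_efforts': [-1.555, -38.379, -42.505, -0.242, -0.131, -0.363], 'position': [0.527, 0.113, 0.404], 'orientation': [0.631, 0.776, -0.001, -0.0], 'contact_force': [-0.377, 0.463, 0.254], 'wrist_torque': [-0.028, -0.01, 0.011], 'grip_force': 0.0, 'width': 0.0}
tool y ang 0.2060432828815734 z [-0.002 -0.001 -1.   ] TCP chest [-0.0243  0.1728  0.4036] tip z 0.23060039773611435
```

View pics/w1.png

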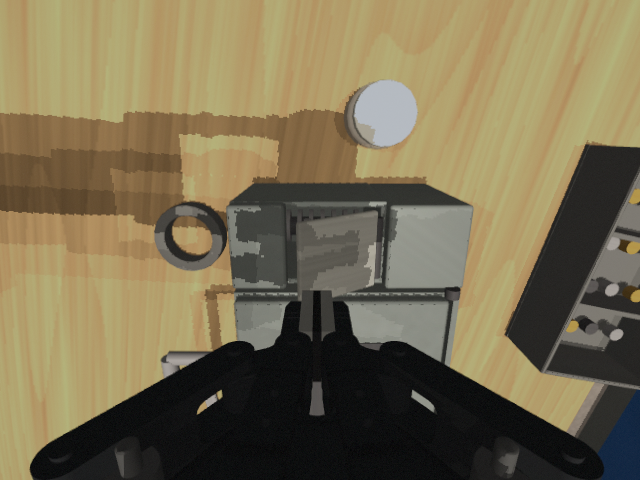

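The wrist view shows the left cover at (297–380, 210–290), the housing top spanning columns 228–470, the closed fingertips at (317,295) and the jar at (385,113). I'll check the chest frame from this closer cloud.

Run:
```python
from h import *
W=np.load('w1.npy')
def seg(v0,v1,u0,u1):
    A=W[v0:v1,u0:u1].reshape(-1,3); return np.array([chest(p) for p in A[~np.isnan(A).any(1)]])
f=seg(200,292,285,392); f=f[(f[:,2]>.126)]
q=np.polyfit(f[:,0],f[:,2],1); print('flap',len(f),f.min(0),f.max(0),-np.arctan(q[0]),'hinge x',(.122-q[1])/q[0])
h=seg(195,295,390,475); h=h[(h[:,2]>.117)&(h[:,2]<.127)]; print('hous far',np.percentile(h,[1,99],axis=0).round(4))
h=seg(195,295,225,290); h=h[(h[:,2]>.117)&(h[:,2]<.127)]; print('hous near',np.percentile(h,[1,99],axis=0).round(4))
```

```text
flap 5566 [-0.03726217  0.13539064  0.12601266] [0.02055326 0.19723344 0.23656363] 0.5969992599504566 hinge x 0.024145664745527023
hous far [[0.0341 0.126  0.1177]
 [0.0951 0.2006 0.1236]]
hous near [[-0.0921  0.1254  0.1174]
 [-0.0483  0.2008  0.1234]]
```

>>> apply_moves([
  {"linear": [-10,7,0],"roll": 0},
  {"linear": [0,0,20],"roll": 0},
  {"linear": [0,0,20],"roll": 0},
  {"linear": [0,0,15],"roll": 0},
  {"linear": [0,0,10],"roll": 0},
  {"linear": [0,0,10],"roll": 0},
  {"linear": [0,0,10],"roll": 0},
  {"linear": [0,0,8],"roll": 0},
  {"linear": [0,0,5],"roll": 0},
  {"linear": [0,0,4],"roll": 0},
  {"linear": [0,0,2],"roll": 0},
  {"linear": [0,0,0],"roll": 0},
])

```text
time_s: 3.15
position: [0.5343, 0.1069, 0.301]
orientation: [0.629, 0.777, 0.0, 0.0]
contact_force: [0.9, 0.0, 1.1]
width: 0.0002
grip_force: 0.0
```

>>> apply_moves([
  {"linear": [0,0,2],"roll": 0},
  {"linear": [0,0,2],"roll": 0},
  {"linear": [0,0,1],"roll": 0},
  {"linear": [0,0,0],"roll": 0},
])

```text
time_s: 3.48
position: [0.5344, 0.1068, 0.2953]
orientation: [0.629, 0.777, 0.0, 0.0]
contact_force: [-1.1, 0.2, 0.7]
width: -0.0003
grip_force: 0.5
```

>>> apply_moves([
  {"linear": [0,0,1],"roll": 0},
  {"linear": [0,0,1],"roll": 0},
  {"linear": [0,0,0],"roll": 0},
])

```text
time_s: 3.73
position: [0.5343, 0.1068, 0.294]
orientation: [0.629, 0.777, 0.0, 0.0]
contact_force: [-2.1, -0.2, 4.7]
width: 0.0001
grip_force: 2.1
```

>>> apply_moves([
  {"linear": [0,0,0.7],"roll": 0},
  {"linear": [0,0,0.7],"roll": 0},
  {"linear": [0,0,0],"roll": 0},
])

```text
time_s: 3.98
position: [0.5343, 0.1069, 0.2931]
orientation: [0.629, 0.777, 0.0, 0.0]
contact_force: [-2.8, -0.6, 6.9]
width: 0.0001
grip_force: 3.3
```

>>> apply_moves([
  {"linear": [0,0,1],"roll": 0},
  {"linear": [0,0,0.5],"roll": 0},
  {"linear": [0,0,0],"roll": 0},
])

```text
time_s: 4.23
position: [0.5342, 0.1068, 0.2921]
orientation: [0.629, 0.777, 0.0, 0.0]
contact_force: [-3.6, -0.4, 7.7]
width: 0.0001
grip_force: 4.4
```

>>> apply_moves([
  {"linear": [0,0,-10],"roll": 0},
  {"linear": [0,0,-20],"roll": 0},
  {"linear": [0,0,-30],"roll": 0},
  {"linear": [0,0,-30],"roll": 0},
  {"linear": [0,0,-20],"roll": 0},
  {"linear": [0,0,0],"roll": 0},
])

```text
time_s: 4.73
position: [0.5344, 0.1069, 0.4067]
orientation: [0.629, 0.777, 0.003, 0.003]
contact_force: [0.7, 0.8, 0.8]
width: -0.0001
grip_force: 0.0
```

```bash
cat > flap.py <<'E'
from h import *
tool()
for n in('top','scene'):
    c=cam(n); W=cloud(c); A=W.reshape(-1,3); A=A[~np.isnan(A).any(1)]
    c0=C0
    d=A[:,:2]-c0; L=np.c_[d@[np.cos(TH),np.sin(TH)],d@[-np.sin(TH),np.cos(TH)],A[:,2]]
    for s in(1,-1):
        f=L[(abs(L[:,1]*s-.165)<.022)&(L[:,0]>-.045)&(L[:,0]<.015)&(L[:,2]>.08)&(L[:,2]<.2)]
        if len(f)>10:
            q=np.polyfit(f[:,0],f[:,2],1); print(n,'LR'[s<0],len(f),'ang',-np.arctan(q[0]),'z',np.percentile(f[:,2],[2,50,98]).round(4))
E
python3 flap.py
```

```text
{'time_s': 4.733, 'qpos': [0.135, -0.061, 1.38, 0.0, 1.813, -0.075], 'joint_velocities': [-0.0, 0.017, 0.076, 0.001, -0.054, -0.001], 'joint_efforts': [-0.108, -35.274, -38.936, -0.004, 0.392, -0.0], 'position': [0.534, 0.107, 0.407], 'orientation': [0.629, 0.777, 0.003, 0.003], 'contact_force': [0.679, 0.825, 0.785], 'wrist_torque': [0.019, -0.004, 0.016], 'grip_force': 0.0, 'width': -0.0}
tool y ang 0.21003095416349932 z [ 0.009  0.001 -1.   ] TCP chest [-0.0179  0.1651  0.4067] tip z 0.23373126673497807
top L 128 ang 0.033233177580757646 z [0.117  0.1232 0.1283]
top R 401 ang 0.4772438733662467 z [0.1143 0.1478 0.1684]
scene L 407 ang 0.02016595171470805 z [0.1192 0.1222 0.1257]
scene R 530 ang 0.6289595186067948 z [0.126  0.1465 0.1651]
```

>>> apply_moves([
  {"linear": [-20,0,0],"roll": 0},
  {"linear": [-35,0,0],"roll": 0},
  {"linear": [-35,0,0],"roll": 0},
  {"linear": [-35,0,0],"roll": 0},
  {"linear": [-35,0,0],"roll": 0},
  {"linear": [-35,0,0],"roll": 0},
  {"linear": [-35,0,0],"roll": 0},
  {"linear": [-35,0,0],"roll": 0},
  {"linear": [-35,0,0],"roll": 0},
  {"linear": [-20,0,0],"roll": 0},
  {"linear": [-10,0,0],"roll": 0},
  {"linear": [0,0,0],"roll": 0},
])

```text
time_s: 5.83
position: [0.6032, -0.2178, 0.398]
orientation: [0.63, 0.776, -0.001, -0.002]
contact_force: [0.1, 0.0, 0.0]
width: 0.0
grip_force: 0.0
```

>>> apply_moves([
  {"linear": [0,0,20],"roll": 0},
  {"linear": [0,0,20],"roll": 0},
  {"linear": [0,0,15],"roll": 0},
  {"linear": [0,0,10],"roll": 0},
  {"linear": [0,0,10],"roll": 0},
  {"linear": [0,0,10],"roll": 0},
  {"linear": [0,0,8],"roll": 0},
  {"linear": [0,0,5],"roll": 0},
  {"linear": [0,0,4],"roll": 0},
  {"linear": [0,0,2],"roll": 0},
  {"linear": [0,0,2],"roll": 0},
  {"linear": [0,0,0],"roll": 0},
])

```text
time_s: 6.83
position: [0.6032, -0.216, 0.2948]
orientation: [0.629, 0.777, 0.0, 0.0]
contact_force: [-0.7, -0.8, 1.9]
width: 0.0003
grip_force: 1.1
```

>>> apply_moves([
  {"linear": [0,0,1],"roll": 0},
  {"linear": [0,0,1],"roll": 0},
  {"linear": [0,0,1],"roll": 0},
  {"linear": [0,0,0.7],"roll": 0},
  {"linear": [0,0,0],"roll": 0},
])

```text
time_s: 7.25
position: [0.6031, -0.2159, 0.2927]
orientation: [0.629, 0.777, 0.0, 0.001]
contact_force: [-3.6, 1.2, 7.5]
width: -0.0001
grip_force: 3.9
```

>>> apply_moves([
  {"linear": [0,0,0.7],"roll": 0},
  {"linear": [0,0,0],"roll": 0},
  {"linear": [0,0,-10],"roll": 0},
  {"linear": [0,0,-20],"roll": 0},
  {"linear": [0,0,-30],"roll": 0},
  {"linear": [0,0,-30],"roll": 0},
  {"linear": [0,0,-20],"roll": 0},
  {"linear": [0,0,0],"roll": 0},
])

```text
time_s: 7.92
position: [0.6031, -0.2159, 0.4071]
orientation: [0.629, 0.777, 0.001, 0.005]
contact_force: [0.2, -0.4, 1.0]
width: -0.0002
grip_force: 0.0
```

```bash
python3 flap.py
```

```text
{'time_s': 7.917, 'qpos': [-0.397, 0.199, 1.109, 0.0, 1.825, -0.607], 'joint_velocities': [0.001, 0.015, 0.076, -0.001, -0.053, 0.0], 'joint_efforts': [-0.155, -44.919, -37.934, -0.007, 0.383, -0.0], 'position': [0.603, -0.216, 0.407], 'orientation': [0.629, 0.777, 0.001, 0.005], 'contact_force': [0.192, -0.412, 0.959], 'wrist_torque': [0.021, -0.055, -0.001], 'grip_force': 0.0, 'width': -0.0}
tool y ang 0.21005718080330824 z [ 0.009 -0.004 -1.   ] TCP chest [-0.0173 -0.1648  0.4071] tip z 0.2341169380339056
top L 515 ang 0.016900193456362518 z [0.1168 0.1226 0.1284]
top R 370 ang 0.023836327968040156 z [0.1171 0.1225 0.1284]
scene L 406 ang 0.013623626606024427 z [0.1188 0.1219 0.125 ]
scene R 344 ang 0.0171926072506192 z [0.1191 0.1218 0.1248]
```

>>> apply_moves([
  {"linear": [15,-12,0],"roll": 0},
  {"linear": [30,-25,0],"roll": 0},
  {"linear": [30,-25,0],"roll": 0},
  {"linear": [30,-25,0],"roll": 0},
  {"linear": [30,-25,0],"roll": 0},
  {"linear": [20,-17,0],"roll": 0},
  {"linear": [10,-7,0],"roll": 0},
  {"linear": [0,0,0],"roll": 0},
  {"linear": [0,0,0],"roll": 0},
], hand=0.5)

```text
time_s: 8.77
position: [0.4356, -0.0827, 0.3991]
orientation: [0.629, 0.778, -0.0, -0.0]
contact_force: [0.3, -0.1, -0.0]
width: 0.0426
grip_force: 0.0
```

Run:
```python
from h import *
tool()
c=cam('wrist','w2.png'); W=cloud(c); np.save('w2.npy',W)
d=W[...,:2]-C0; x=d@[np.cos(TH),np.sin(TH)]; y=d@[-np.sin(TH),np.cos(TH)]; z=W[...,2]
m=(x<-.125)&(x>-.18)&(abs(y)<.1)&(z>.09)&(z<.15)
v,u=np.nonzero(m); print(m.sum(),u.min(),u.max(),v.min(),v.max())
print('x',np.percentile(x[m],[5,50,95]),'y',y[m].min(),y[m].max(),'z',np.percentile(z[m],[5,50,90,98]))
mb=m&(x<-.14); print('bar xfit',np.polyfit(y[mb],x[mb],1), np.percentile(x[mb],[2,50,98]),'ztop',np.percentile(z[mb],95))
```

```text
{'time_s': 8.767, 'qpos': [-0.264, -0.333, 1.631, -0.0, 1.845, -0.475], 'joint_velocities': [-0.013, 0.037, -0.029, -0.004, -0.003, -0.002], 'joint_efforts': [0.487, -28.499, -41.497, 0.067, 0.167, 0.046], 'position': [0.436, -0.083, 0.399], 'orientation': [0.629, 0.778, -0.0, -0.0], 'contact_force': [0.266, -0.148, -0.028], 'wrist_torque': [0.024, 0.01, -0.02], 'grip_force': 0.0, 'width': 0.043}
tool y ang 0.2107621440993029 z [-0.001  0.    -1.   ] TCP chest [-1.537e-01  1.000e-04  3.991e-01] tip z 0.22614393890395185
4100 307 357 146 325
x [-0.15898508 -0.1508788  -0.12968483] y -0.06940333516095279 0.07140809500466667 z [0.12573129 0.12953076 0.13100268 0.13164988]
bar xfit [ 0.0034344  -0.15218518] [-0.15961898 -0.15223471 -0.1416188 ] ztop 0.131378216390559
```

View pics/w2.png

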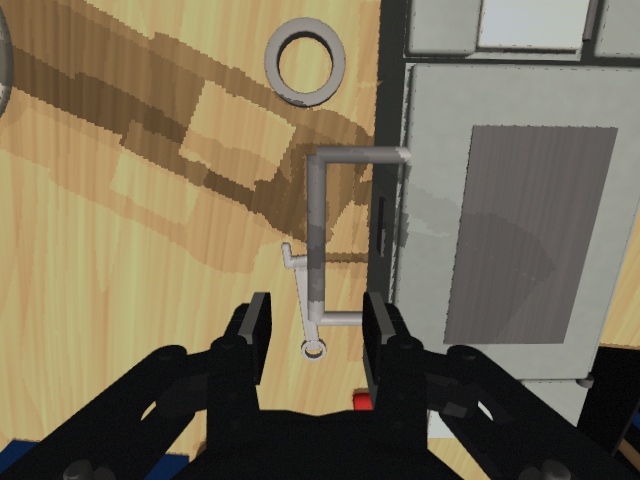

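The wrist view shows the bar running vertically at column 316 (rows 150–322), midway between the open fingers (250 and 378). It agrees with the measured chest x of −152 mm and bar centre height of 124 mm.

>>> apply_moves([
  {"linear": [0,1,15],"roll": 0},
  {"linear": [0,0,20],"roll": 0},
  {"linear": [0,0,20],"roll": 0},
  {"linear": [0,0,20],"roll": 0},
  {"linear": [0,0,20],"roll": 0},
  {"linear": [0,0,15],"roll": 0},
  {"linear": [0,0,10],"roll": 0},
  {"linear": [0,0,0],"roll": 0},
])

```text
time_s: 9.48
position: [0.4366, -0.0831, 0.2769]
orientation: [0.629, 0.777, -0.001, -0.003]
contact_force: [0.2, -0.5, -0.6]
width: 0.0428
grip_force: 0.0
```

>>> apply_moves([
  {"linear": [0,0,0],"roll": 0},
  {"linear": [0,0,0],"roll": 0},
  {"linear": [0,0,0],"roll": 0},
  {"linear": [0,0,0],"roll": 0},
  {"linear": [0,0,0],"roll": 0},
  {"linear": [0,0,0],"roll": 0},
], hand=0, squeeze=25)

```text
time_s: 9.98
position: [0.4357, -0.0832, 0.2812]
orientation: [0.629, 0.777, -0.002, -0.001]
contact_force: [-10.4, -2.0, 1.5]
width: 0.013
grip_force: 27.3
```

Run:
```python
from h import *
tool()
def arc(qs):
    x=245*(1-np.cos(qs)); z=245*np.sin(qs)
    print([[0,round(a,1),round(-b,1)] for a,b in zip(np.diff(np.round(x,1)),np.diff(np.round(z,1)))])
arc(np.linspace(0,.5,13)); arc(np.linspace(.5,.9,11)); arc(np.linspace(.9,1.05,6)); arc(np.linspace(1.05,.7,13))
```

```text
{'time_s': 9.983, 'qpos': [-0.264, -0.33, 1.837, -0.003, 1.638, -0.474], 'joint_velocities': [-0.002, -0.002, -0.001, 0.001, -0.002, -0.0], 'joint_efforts': [1.857, -26.678, -43.912, 1.565, -2.866, -0.006], 'position': [0.436, -0.083, 0.281], 'orientation': [0.629, 0.777, -0.002, -0.001], 'contact_force': [-10.432, -1.987, 1.466], 'wrist_torque': [-0.401, 1.573, -0.002], 'grip_force': 27.275, 'width': 0.013}
tool y ang 0.2091078253010586 z [-0.004 -0.002 -1.   ] TCP chest [-0.1537 -0.0005  0.2812] tip z 0.10823598908876758
[[0, np.float64(0.2), np.float64(-10.2)], [0, np.float64(0.7), np.float64(-10.2)], [0, np.float64(1.0), np.float64(-10.1)], [0, np.float64(1.5), np.float64(-10.1)], [0, np.float64(1.9), np.float64(-10.1)], [0, np.float64(2.3), np.float64(-9.9)], [0, np.float64(2.7), np.float64(-9.8)], [0, np.float64(3.2), np.float64(-9.8)], [0, np.float64(3.5), np.float64(-9.5)], [0, np.float64(4.0), np.float64(-9.5)], [0, np.float64(4.3), np.float64(-9.2)], [0, np.float64(4.7), np.float64(-9.1)]]
[[0, np.float64(4.9), np.float64(-8.5)], [0, np.float64(5.2), np.float64(-8.3)], [0, 
[... 297 characters left out ...]
np.float64(-6.2)]]
[[0, np.float64(5.8), np.float64(-4.5)], [0, np.float64(6.0), np.float64(-4.3)], [0, np.float64(6.1), np.float64(-4.1)], [0, np.float64(6.2), np.float64(-4.0)], [0, np.float64(6.3), np.float64(-3.7)]]
[[0, np.float64(-6.2), np.float64(3.6)], [0, np.float64(-6.0), np.float64(3.8)], [0, np.float64(-5.9), np.float64(4.0)], [0, np.float64(-5.8), np.float64(4.2)], [0, np.float64(-5.7), np.float64(4.4)], [0, np.float64(-5.5), np.float64(4.5)], [0, np.float64(-5.5), np.float64(4.6)], [0, np.float64(-5.2), np.float64(4.8)], [0, np.float64(-5.2), np.float64(5.0)], [0, np.float64(-5.0), np.float64(5.1)], [0, np.float64(-4.8), np.float64(5.3)], [0, np.float64(-4.7), np.float64(5.4)]]
```

>>> apply_moves([
  {"linear": [0,-2,-5],"roll": 0},
  {"linear": [0,0.2,-5],"roll": 0},
  {"linear": [0,0.5,-10],"roll": 0},
  {"linear": [0,1,-10],"roll": 0},
  {"linear": [0,1.5,-10],"roll": 0},
  {"linear": [0,1.9,-10],"roll": 0},
  {"linear": [0,2.3,-10],"roll": 0},
  {"linear": [0,2.7,-9.8],"roll": 0},
  {"linear": [0,3.2,-9.8],"roll": 0},
  {"linear": [0,3.5,-9.5],"roll": 0},
  {"linear": [0,4,-9.5],"roll": 0},
  {"linear": [0,4.3,-9.2],"roll": 0},
])

```text
time_s: 10.98
position: [0.4587, -0.0783, 0.3896]
orientation: [0.63, 0.777, -0.002, -0.001]
contact_force: [-6.4, -6.8, 1.6]
width: 0.0131
grip_force: 25.6
```

```bash
cat > q.py <<'E'
from h import *
s=read_state(); p=chest(s['position']); x=p[0]-.0915; z=p[2]-.155-.124
print('TCP chest',p.round(4),'q',np.arctan2(z,-x),'r',np.hypot(x,z),'F',np.round(s['contact_force'],1),'w',s['width'],'g',s['grip_force'])
c=cam('scene'); W=cloud(c); A=W.reshape(-1,3); A=A[~np.isnan(A).any(1)]
d=A[:,:2]-C0; L=np.c_[d@[np.cos(TH),np.sin(TH)],d@[-np.sin(TH),np.cos(TH)],A[:,2]]
# lid top face points: dark panel/lid between hinge and edge
for a in(.0,):
    f=L[(abs(L[:,1])<.11)&(L[:,0]>-.12)&(L[:,0]<.1)&(L[:,2]>.125)&(L[:,2]<.36)]
    ang=np.arctan2(f[:,2]-.124,.0915-f[:,0]); r=np.hypot(f[:,2]-.124,.0915-f[:,0]); k=(r>.06)&(r<.17)
    print('lid ang pct',len(f[k]),np.percentile(ang[k],[10,30,50,70,90]).round(3),'(top face reads ~6mm/r high)')
E
python3 q.py
```

```text
TCP chest [-0.1302 -0.0004  0.3896] q 0.4629665383562364 r 0.247736213363597 F [-6.4 -6.8  1.6] w 0.01308775379882904 g 25.596399307250977
lid ang pct 5017 [0.469 0.483 0.495 0.509 0.536] (top face reads ~6mm/r high)
```

>>> apply_moves([
  {"linear": [0,4.6,-9],"roll": 0},
  {"linear": [0,4.9,-8.6],"roll": 0},
  {"linear": [0,5.2,-8.3],"roll": 0},
  {"linear": [0,5.5,-8.1],"roll": 0},
  {"linear": [0,5.9,-7.8],"roll": 0},
  {"linear": [0,6.1,-7.6],"roll": 0},
  {"linear": [0,6.5,-7.4],"roll": 0},
  {"linear": [0,6.7,-7.1],"roll": 0},
  {"linear": [0,7.1,-6.8],"roll": 0},
  {"linear": [0,7.3,-6.6],"roll": 0},
  {"linear": [0,0,0],"roll": 0},
])

```text
time_s: 11.95
position: [0.5167, -0.0656, 0.471]
orientation: [0.63, 0.777, -0.0, 0.002]
contact_force: [-11.6, -6.3, 13.5]
width: 0.0129
grip_force: 25.7
```

```bash
python3 q.py
```

```text
TCP chest [-0.0709  0.      0.471 ] q 0.8688417868722433 r 0.25145919188939003 F [-11.6  -6.3  13.5] w 0.012892355278995456 g 25.731577277183533
lid ang pct 6021 [0.876 0.89  0.903 0.918 0.945] (top face reads ~6mm/r high)
```

>>> apply_moves([
  {"linear": [0,4,-6.5],"roll": 0},
  {"linear": [0,5,-5.2],"roll": 0},
  {"linear": [0,5.6,-4.5],"roll": 0},
  {"linear": [0,5.8,-4.2],"roll": 0},
  {"linear": [0,5.9,-3.8],"roll": 0},
  {"linear": [0,6,-3.6],"roll": 0},
  {"linear": [0,6,-3.2],"roll": 0},
  {"linear": [0,0,0],"roll": 0},
])

```text
time_s: 12.67
position: [0.5553, -0.0575, 0.4992]
orientation: [0.629, 0.777, 0.0, 0.001]
contact_force: [-1.8, -4.7, 4.8]
width: 0.0127
grip_force: 25.7
```

```bash
python3 q.py
```

```text
TCP chest [-0.0314  0.      0.4992] q 1.061888927530429 r 0.2521955631427867 F [-1.8 -4.7  4.8] w 0.012658378505892808 g 25.720691978931427
lid ang pct 6203 [1.075 1.089 1.101 1.116 1.143] (top face reads ~6mm/r high)
```

>>> apply_moves([
  {"linear": [0,-6.2,3.6],"roll": 0},
  {"linear": [0,-6,3.8],"roll": 0},
  {"linear": [0,-5.9,4],"roll": 0},
  {"linear": [0,-5.8,4.2],"roll": 0},
  {"linear": [0,-5.7,4.4],"roll": 0},
  {"linear": [0,-5.5,4.5],"roll": 0},
  {"linear": [0,-5.5,4.6],"roll": 0},
  {"linear": [0,-5.2,4.8],"roll": 0},
  {"linear": [0,-5.2,5],"roll": 0},
  {"linear": [0,-5,5.1],"roll": 0},
  {"linear": [0,-4.8,5.3],"roll": 0},
  {"linear": [0,-4.7,5.4],"roll": 0},
])

```text
time_s: 13.72
position: [0.4907, -0.0712, 0.4416]
orientation: [0.629, 0.777, 0.0, 0.0]
contact_force: [-1.0, -5.2, 2.1]
width: 0.0128
grip_force: 26.6
```

>>> apply_moves([
  {"linear": [0,0,0],"roll": 0},
  {"linear": [0,0,0],"roll": 0},
  {"linear": [0,0,0],"roll": 0},
  {"linear": [0,0,0],"roll": 0},
  {"linear": [0,0,0],"roll": 0},
  {"linear": [0,0,0],"roll": 0},
])

```text
time_s: 14.22
position: [0.4909, -0.0712, 0.4416]
orientation: [0.629, 0.777, -0.0, -0.0]
contact_force: [-1.5, -5.8, 2.6]
width: 0.013
grip_force: 26.6
```

```bash
python3 q.py; python3 flap.py; python3 q.py; python3 -c "
from h import *; cam('scene','s2.png')"
```

```text
TCP chest [-9.720e-02 -1.000e-04  4.416e-01] q 0.7110107602716245 r 0.2490966256379187 F [-1.5 -5.8  2.6] w 0.01299006864387215 g 26.625616550445557
lid ang pct 5728 [0.72  0.734 0.746 0.761 0.79 ] (top face reads ~6mm/r high)
{'time_s': 14.267, 'qpos': [-0.213, -0.177, 1.425, -0.0, 1.893, -0.422], 'joint_velocities': [-0.001, -0.0, -0.0, -0.0, -0.001, 0.002], 'joint_efforts': [2.639, -32.455, -40.168, 1.61, 0.058, 0.016], 'position': [0.491, -0.071, 0.442], 'orientation': [0.629, 0.777, -0.0, -0.0], 'contact_force': [-2.396, -4.143, 2.643], 'wrist_torque': [-0.803, 0.14, 0.031], 'grip_force': 26.625, 'width': 0.013}
tool y ang 0.20966074860156197 z [-0.001 -0.    -1.   ] TCP chest [-9.720e-02 -2.000e-04  4.416e-01] tip z 0.26858070287096997
top L 521 ang 0.003147080113689869 z [0.1171 0.1229 0.128 ]
top R 57 ang 0.0021320502173195616 z [0.1193 0.123  0.1268]
scene L 403 ang 0.017961490344349414 z [0.1191 0.1221 0.1249]
scene R 295 ang 0.011105859565379267 z [0.1189 0.1218 0.1248]
TCP chest [-9.720e-02 -1.000e-04  4.416e-01] q 0.7110950999922109 r 0.24912231446314428 F [-1.7 -5.5  1.6] w 0.012790339337981684 g 26.626636683940887
lid ang pct 5728 [0.719 0.734 0.746 0.76  0.789] (top face reads ~6mm/r high)
```

View pics/s2.png

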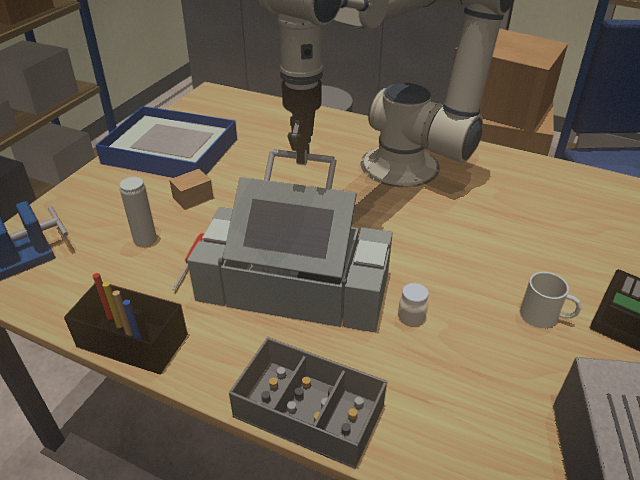

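The scene view shows the lid held by its bar at (302,158) at about 0.70 rad and not moving. Both covers are flat at (217,230) and (372,252), and the bystanders in view are where they were. I'm handing it in.

```bash
python3 -c "
from h import *; print(job_done())"
```

```text
the job is handed in; nothing more can be done
None
```

I pressed both covers shut, raised the lid to about 1.05 rad (60°), and brought it back to about 0.70 rad (40°). The gripper was holding it still there when I handed the job in at about 14 s; no verdict came back.

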